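# Edge the white tile out over the front of the worktop

### The job

The white ceramic tile with the blue band lies flat on the worktop and is too wide and thin to pick up. Slide it towards you until about 35 mm of it juts out past the front edge of the worktop, roughly square to that edge, so that it can be pinched there, and leave it lying flat without letting it tip off. Leave the round cork mat and the red-lidded glass jar where they stand.

Things in the scene. Friction and masses are not known exactly. Their poses are not given: they have to be found in the camera images.
- tile: loose white ceramic tile with a blue band on top, a slab 108 x 122 x 9 mm (x, y, z), about 0.4 kg; origin at the centre of its underside, z up; at yaw 0 its 122 mm sides are parallel to the worktop's front edge. Starts flat on the worktop, up to 15 degrees from square, in a row with mat and jar in any order. Fingertips set down just behind its far side drag it. It tips off if over 50 mm juts out.
- worktop_edge (a point): a point on the worktop's straight front edge, level with its top; the edge runs along world y, open air on the robot's side of it. Overhang of a square tile = 54 mm minus (tile x minus this x). Behind the work stand a dish rack, front face 245 mm beyond this edge (from z = 0.36 to 0.5 m its upper tray can block a wrist), and, right of y = -0.24, a rice cooker, 170 mm beyond it.
- cork_mat: loose round brown cork mat, diameter 104 mm, 9 mm thick, origin at the centre of its underside; lies flat on the worktop beside the tile or the jar; must stay where it is
- jar: loose squat glass jar with a red lid, 60 mm in diameter, 80 mm tall, standing upright beside the tile or the mat, origin at the centre of its underside; must stay where it is and upright. (Fixed things stand round the work: tall flasks left of y = 0.45, a beaker right of y = -0.37, up to 0.28 m high.)

How it is judged:
By the outcome, as a careful person would: the job done as asked, in the order asked, and still so for the second after the job is handed in, with the robot touching nothing.
It also fails if it takes over 38 s, if anything falls off the work surface, if the arm or the gripper's body presses on something with over 40 N, if the wrist force passes 120 N, or if a joint passes its speed limit or range.

### The arm

A 6-joint arm with a two-finger parallel gripper is mounted at the origin on a cart in front of the work surface, level with it; the furniture and walls round the work are solid. World frame = base frame: x ahead of the robot, y to its left, z up, the work surface at z = 0. Lengths are in m, angles in rad, forces in N, time in s.
With the tool pointing down it reaches from about 0.275 to 0.75 m from the base axis. Payload 10.2 kg.
Tool frame: the origin (TCP) lies at the very end of the fingers, on their centre line; the grasp point (between the pads) lies 19 mm behind it (arm.hold_point_z is the distance from the TCP to the grasp point, in m); z points along the fingers, y is the line along which they close (so a half turn about z gives the same grasp; the last joint's range is limited). The gripper opens to 88 mm and grips with 3 to 60 N. Pads are 18 mm wide; open, the fingers measure 123 mm over their backs; the gripper's body (75 mm by 187 mm) begins 45 mm behind the grasp point.
Start: joints at [0.894, 0.313, 1.498, -0, 1.331, -0.223], TCP at [0.23, 0.472, 0.239] pointing down, gripper open.
Joint ranges: [-2.94, 2.94], [-0.97, 2.17], [0.19, 2.56], [-1.23, 4.37], [0.02, 3.11], [-2.88, 2.88]. Speed limits (rad/s): [2.39, 2.39, 3.01, 3.14, 3.14, 3.14].

### API

Orientations are given as a 3x3 rotation matrix whose columns are the frame's x, y, z axes.
In Python, from rig import readout, imaging, job_done, arm gives the robot as it stands.
- The arm moves only by the shell command python3 -m handwheel 'ROWS' [FORCE]. ROWS is JSON, a list of rows, each a list of 3 entries, a list of its own where there are three numbers: the shift along the tool's x, y, z in cm, then the turn, a rotation vector about the tool's x, y, z in rad, then the opening, from -1 (shut) to 1 (fully open). In form: [[[x, y, z], [wx, wy, wz], fingers], ...]. A call has 1 to 10 rows; each row shifts and turns the commanded pose from where the row before left it, along the tool's axes as they then stand; what a row does not reach is not made up. A row lasts 1/8 s, in which the tool goes at most 62.5 mm and 10.7 degrees, less where a joint would pass 70% of its speed; a pose out of reach is approached as far as the arm can. A call with a gripper value outside its range is refused whole. The fingers move at their own pace and stop on an object; FORCE is the grip in N (left out, the last holds). Time passes only in rows, so rows that do not move let the fingers close. It gives the time, the measured TCP pose, the force, the opening and the grip force at its end, in the units of the state.
- readout.get_state(): the state, without advancing time (a new reading comes with each control period).
- imaging.get_image(name): name is "side" or "top"; returns the picture (420x560x3 uint8, red, green, blue); there is no depth.
- imaging.get_calibration(name): a dict with "mtx" (3x3 intrinsics, pixels), "k1" (the pictures are not rectified: a ray, as slopes to the right and down, at radius r is drawn at 1 + k1 r^2 times it, then the intrinsics apply), "rvec" (rotation vector, rad) and "tvec" (3), from world to camera coordinates, as OpenCV has them. Camera axes: x right, y down, z forward; pixel columns grow to the right and rows downward; lengths in m; the calibration is good to about 2 mm. A picture is of the moment at which its call begins. get_calibration takes no time and is no camera call.
- job_done(): hands the job in; it is judged then, once.
The state is a dict: "time_s": time; "qpos": joint angles; "joint_vel": joint speeds; "tau": joint torques, N m; "tcp_pos": TCP position; "ee_rot": TCP orientation; "force": force on the tool from outside, world axes, zero at the start; "ft_torque": the same for the moment, N m; "grip_width": finger opening in m; "finger_force": force on a finger pad.
Only numpy, scipy, OpenCV 4.12 (cv2) and the standard library are available. Lean on these libraries where they do the work, as an engineer would, in place of code of your own. Each camera call takes 0.05 s, during which the arm holds its last target. There are 200 camera calls.

## Working session

There is one attempt and no reset: what is moved stays moved. The work goes in short steps, Python scripts to look and compute and a shell command to move; the robot and the scene stay as the last step left them, time stands still between calls to the robot, and variables do not carry over. Pictures are saved under pics/ and viewed, at most 10 in all, crops included, and the job is handed in when it is done.

```bash
mkdir -p pics
cat > h.py <<'E'
import numpy as np,cv2
from rig import readout,imaging
def snap(n,tag):
    im=imaging.get_image(n); cv2.imwrite(f'pics/{tag}.png',im[:,:,::-1]); return im
def cast(n,px,z):
    c=imaging.get_calibration(n);K=np.array(c['mtx']);k=float(np.ravel(c['k1'])[0]);px=np.atleast_2d(px).astype(float)
    # distortion: d = u(1+k r^2)
    u=cv2.undistortPoints(px.reshape(-1,1,2),K,np.array([k,0,0,0,0.]))[:,0]
    R=cv2.Rodrigues(np.array(c['rvec'],float))[0];t=np.array(c['tvec'],float).ravel();C=-R.T@t
    d=np.c_[u,np.ones(len(u))]@R
    return C+d*((z-C[2])/d[:,2])[:,None]
E
python3 - <<'E'
from h import *
snap('top','t0');snap('side','s0')
s=readout.get_state();print(s['tcp_pos'],s['ee_rot'],s['force'],s['grip_width'],s['time_s'])
E
```

```text
[0.23006193 0.4716713  0.23824889] [[-8.98761355e-01  4.38437670e-01 -6.60653111e-04]
 [ 4.38438119e-01  8.98760943e-01 -8.84607736e-04]
 [ 2.05923859e-04 -1.08470675e-03 -9.99999391e-01]] [ 0.32986509 -0.11096227 -1.38815627] 0.08811186748703347 0.1
```

View pics/t0.png

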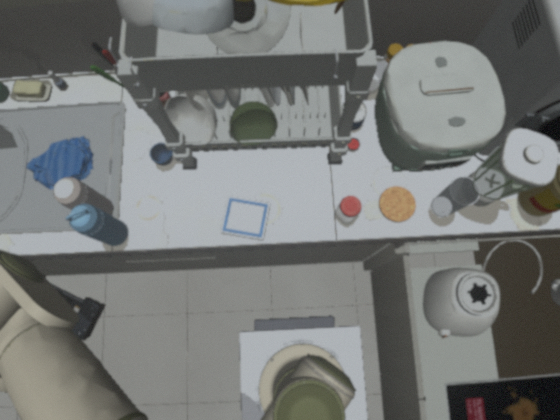

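View pics/s0.png

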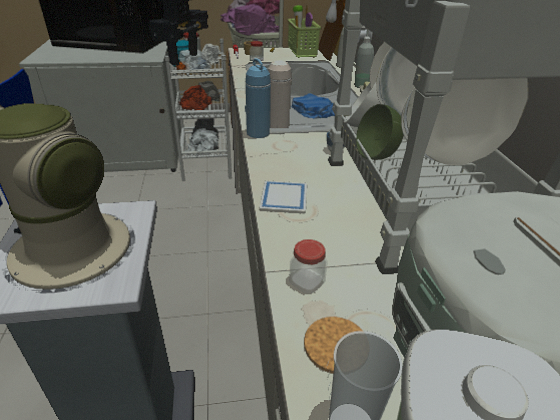

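The top view shows the tile's blue band at about (247,217), the jar's red lid at (349,207), the mat at (397,204), and the front edge near rows 240–250. In the side view the tile is at (285,196). Next I'll measure these.

```bash
cat >> h.py <<'E'
def blue(n,im,box):
    x0,y0,x1,y1=box;hsv=cv2.cvtColor(im,cv2.COLOR_RGB2HSV)
    m=cv2.inRange(hsv,(95,70,60),(130,255,255));k=np.zeros_like(m);k[y0:y1,x0:x1]=m[y0:y1,x0:x1]
    c=max(cv2.findContours(k,cv2.RETR_EXTERNAL,cv2.CHAIN_APPROX_NONE)[0],key=cv2.contourArea)[:,0]
    w=cast(n,c,.009)[:,:2]; r=cv2.minAreaRect((w*1000).astype(np.float32)); return r,cv2.boxPoints(r),w
E
python3 - <<'E'
from h import *
for n,f,b in (('top','t0',(205,180,290,250)),('side','s0',(250,170,320,225))):
    im=cv2.imread(f'pics/{f}.png')[:,:,::-1]
    r,p,w=blue(n,im,b);print(n,np.round(r[0],1),np.round(r[1],1),round(r[2],1),np.round(p).tolist())
im=cv2.imread('pics/t0.png');g=cv2.cvtColor(im,cv2.COLOR_BGR2GRAY).astype(float)
e=[]
for c in range(150,360,10):
    col=cv2.GaussianBlur(g,(5,5),0)[225:262,c];d=np.diff(col);e.append((c,225+int(d.argmin())+.5))
w=cast('top',e,0);print('edge',[x[1] for x in e],np.round(np.median(w[:,0]),4),np.round(w[[0,10,-1]],3).tolist())
print('tilt rows',[(r,int(g[r,240])) for r in range(205,262,2)])
hsv=cv2.cvtColor(im,cv2.COLOR_BGR2HSV)
def cen(m,b,z,n='top'):
    x0,y0,x1,y1=b;k=np.zeros_like(m);k[y0:y1,x0:x1]=m[y0:y1,x0:x1];c=max(cv2.findContours(k,0,2)[0],key=cv2.contourArea);q=cast(n,c[:,0],z);print(np.round(q.min(0),3),np.round(q.max(0),3))
red=cv2.inRange(hsv,(0,110,60),(8,255,255))|cv2.inRange(hsv,(172,110,60),(180,255,255))
cen(red,(330,190,370,225),.08);cen(cv2.inRange(hsv,(8,80,60),(22,255,255)),(370,180,425,230),.009)
E
```

```text
top [455.5 134.1] [107.4  92.8] 77.2 [[398.0, 92.0], [489.0, 71.0], [513.0, 176.0], [422.0, 197.0]]
side [457.1 134.1] [108.3  94.4] 77.1 [[399.0, 92.0], [491.0, 71.0], [515.0, 176.0], [423.0, 197.0]]
edge [249.5, 248.5, 248.5, 247.5, 247.5, 246.5, 246.5, 245.5, 245.5, 244.5, 244.5, 243.5, 243.5, 242.5, 242.5, 242.5, 241.5, 241.5, 240.5, 240.5, 239.5] 0.3792 [[0.378, 0.4, 0.0], [0.379, 0.123, 0.0], [0.379, -0.153, 0.0]]
tilt rows [(205, 180), (207, 183), (209, 177), (211, 179), (213, 176), (215, 178), (217, 178), (219, 180), (221, 178), (223, 177), (225, 177), (227, 179), (229, 174), (231, 143), (233, 143), (235, 159), (237, 169), (239, 177), (241, 179), (243, 171), (245, 117), (247, 78), (249, 72), (251, 76), (253, 75), (255, 73), (257, 77), (259, 73), (261, 75)]
[ 0.432 -0.167  0.08 ] [ 0.475 -0.125  0.08 ]
[ 0.425 -0.342  0.009] [ 0.522 -0.244  0.009]
```

Tile: centre (0.456, 0.134), yaw about -13°. Both views agree, and the band is 93x107 mm, inside the 108x122 tile. The edge is at x=0.379, so the target tile x is 0.398. The plan is to drag it with two open fingers lined up along y, which also squares it.

```bash
python3 -m handwheel '[[[0,0,0],[0,0,-0.15],1],[[0,0,0],[0,0,-0.15],1],[[0,0,0],[0,0,-0.154],1],[[-1.5,-5,0],[0,0,0],1],[[-1.5,-5,0],[0,0,0],1],[[-1.5,-5,0],[0,0,0],1],[[-1.5,-5,0],[0,0,0],1],[[-1.5,-5,0],[0,0,0],1],[[-1.5,-5,0],[0,0,0],1],[[-1.5,-4,0],[0,0,0],1]]'; python3 -c "
from h import *;print(readout.get_state()['ee_rot'])"
```

```text
time_s: 1.35
tcp_pos: [0.3353, 0.1302, 0.2387]
ee_rot: [[-1.0, 0.0, 0.0], [0.0, 1.0, -0.0], [-0.0, -0.0, -1.0]]
force: [-0.0, -0.1, -0.2]
grip_width: 0.0884
finger_force: 0.0
[[-9.99999867e-01  4.93284349e-04  1.52493148e-04]
 [ 4.93281171e-04  9.99999878e-01 -2.08746464e-05]
 [-1.52503426e-04 -2.07994217e-05 -9.99999988e-01]]
```

```bash
python3 -m handwheel '[[[-4.2,0,0],[0,0,0],1],[[-4.2,0,0],[0,0,0],1],[[-4.2,0,0],[0,0,0],1],[[-4.2,0,0],[0,0,0],1],[[-4.2,0,0],[0,0,0],1],[[0,0,4],[0,0,0],1],[[0,0,5],[0,0,0],1],[[0,0,5],[0,0,0],1],[[0,0,4],[0,0,0],1],[[0,0,0],[0,0,0],1]]'; python3 -c "
from h import *;snap('side','s1')"
```

```text
time_s: 2.6
tcp_pos: [0.5436, 0.1318, 0.0564]
ee_rot: [[-1.0, -0.0, -0.006], [-0.0, 1.0, -0.0], [0.006, -0.0, -1.0]]
force: [0.2, 0.8, -0.1]
grip_width: 0.0879
finger_force: 0.0
```

View pics/s1.png

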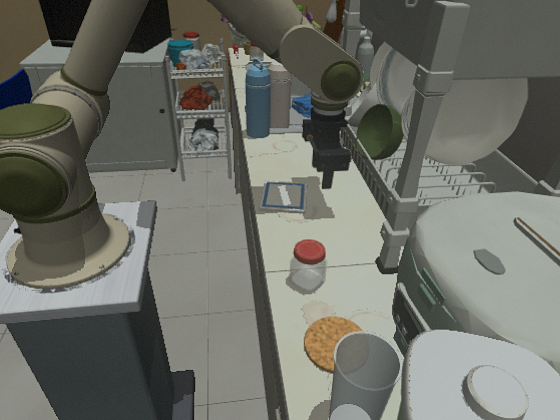

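The fingers hang at (328,180), behind the tile's far side (right end at column 305), and are clear of the rack and jar. I'll lower them now.

```bash
python3 -m handwheel '[[[0,0,2],[0,0,0],1],[[0,0,1.5],[0,0,0],1],[[0,0,1],[0,0,0],1],[[0,0,0.6],[0,0,0],1],[[0,0,0],[0,0,0],1],[[0,0,0],[0,0,0],1]]'
```

```text
time_s: 3.4
tcp_pos: [0.5455, 0.132, 0.0082]
ee_rot: [[-1.0, -0.0, 0.001], [-0.0, 1.0, 0.0], [-0.001, 0.0, -1.0]]
force: [0.7, 0.4, 0.2]
grip_width: 0.0884
finger_force: 0.0
```

```bash
python3 -m handwheel '[[[0,0,0.45],[0,0,0],1],[[0,0,0],[0,0,0],1],[[0.4,0,0],[0,0,0],1],[[0.4,0,0],[0,0,0],1],[[0.4,0,0],[0,0,0],1],[[0.4,0,0],[0,0,0],1],[[0.4,0,0],[0,0,0],1],[[0.4,0,0],[0,0,0],1],[[0.4,0,0],[0,0,0],1],[[0.4,0,0],[0,0,0],1]]'
python3 -m handwheel '[[[0.4,0,0],[0,0,0],1],[[0.4,0,0],[0,0,0],1],[[0.4,0,0],[0,0,0],1],[[0.4,0,0],[0,0,0],1],[[0.4,0,0],[0,0,0],1],[[0.4,0,0],[0,0,0],1],[[0.4,0,0],[0,0,0],1],[[0.3,0,0],[0,0,0],1],[[0.2,0,0],[0,0,0],1],[[0,0,0],[0,0,0],1]]'
python3 - <<'E'
from h import *
im=snap('side','s2');r,p,w=blue('side',im,(225,165,320,235));print(r,p)
snap('top','t2')
E
```

```text
time_s: 4.65
tcp_pos: [0.5131, 0.132, 0.0033]
ee_rot: [[-1.0, -0.0, 0.0], [-0.0, 1.0, 0.0], [-0.0, 0.0, -1.0]]
force: [2.6, 1.5, -0.3]
grip_width: 0.088
finger_force: 1.3
time_s: 5.9
tcp_pos: [0.48, 0.1319, 0.0032]
ee_rot: [[-1.0, -0.0, -0.001], [-0.0, 1.0, -0.0], [0.001, -0.0, -1.0]]
force: [1.0, -0.2, 2.0]
grip_width: 0.088
finger_force: 0.9
((417.00738525390625, 122.05455017089844), (109.91646575927734, 94.18395233154297), 89.22195434570312) [[369.17346   67.740845]
 [463.34875   66.461914]
 [464.8413   176.36826 ]
 [370.66602  177.64719 ]]
```

View pics/s2.png

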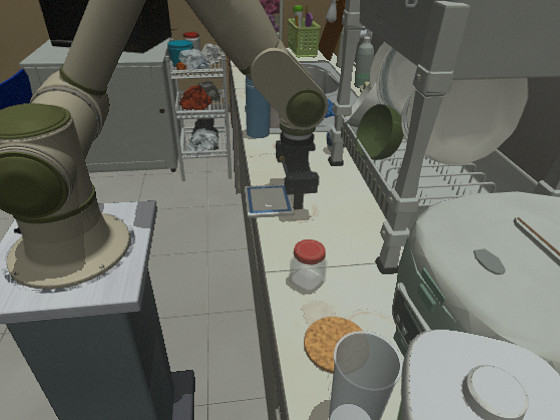

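The tile is square (about -1°) at x=0.417, in line with the TCP (0.480 − 0.063), and its near side at column 247 juts out slightly. It needs 19 mm more.

```bash
python3 -m handwheel '[[[0.3,0,0],[0,0,0],1],[[0.3,0,0],[0,0,0],1],[[0.3,0,0],[0,0,0],1],[[0.3,0,0],[0,0,0],1],[[0.3,0,0],[0,0,0],1],[[0.2,0,0],[0,0,0],1],[[0.1,0,0],[0,0,0],1],[[0.1,0,0],[0,0,0],1],[[0,0,0],[0,0,0],1],[[0,0,0],[0,0,0],1]]'
python3 -m handwheel '[[[-0.3,0,0],[0,0,0],1],[[-0.5,0,0],[0,0,0],1],[[-1,0,0],[0,0,0],1],[[-1,0,0],[0,0,0],1],[[0,0,-3],[0,0,0],1],[[0,0,-4],[0,0,0],1],[[0,0,-4],[0,0,0],1],[[0,0,-4],[0,0,0],1],[[0,0,0],[0,0,0],1],[[0,0,0],[0,0,0],1]]'
python3 - <<'E'
from h import *
im=snap('side','s3');r,p,w=blue('side',im,(215,165,320,235));print(r)
it=snap('top','t3')
try: print(blue('top',it,(205,180,290,265))[0])
except Exception as e: print(e)
E
```

```text
time_s: 7.25
tcp_pos: [0.4611, 0.1319, 0.0032]
ee_rot: [[-1.0, -0.0, -0.0], [-0.0, 1.0, -0.0], [0.0, -0.0, -1.0]]
force: [0.9, -0.0, 0.3]
grip_width: 0.0878
finger_force: 0.9
time_s: 8.5
tcp_pos: [0.4891, 0.1319, 0.1525]
ee_rot: [[-1.0, -0.0, -0.001], [-0.0, 1.0, -0.0], [0.001, -0.0, -1.0]]
force: [0.4, -0.0, -0.5]
grip_width: 0.0882
finger_force: 0.0
((397.90380859375, 121.96533966064453), (109.29534912109375, 93.5568618774414), 89.31620788574219)
((383.3691711425781, 70.06871032714844), (8.02655029296875, 63.77821731567383), 85.28782653808594)
```

View pics/s3.png

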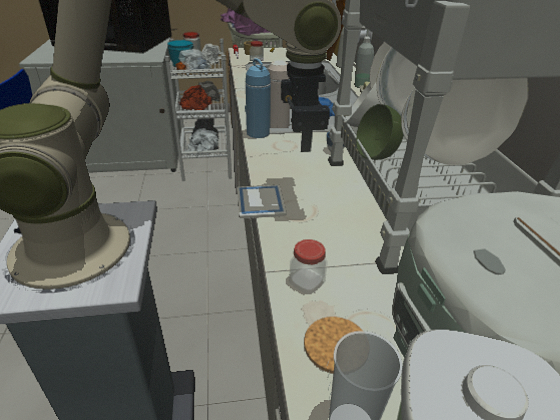

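The tile (238–283, 185–215) lies flat and square at x=0.398, which gives an overhang of about 35 mm. The jar and mat haven't moved, and the gripper is clear of everything.

```bash
python3 -c "
from rig import job_done;print(job_done())"
```

```text
the job is handed in; nothing more can be done
None
```

The job is handed in: the tile lies flat and square to the edge (within about 1°), jutting out about 35 mm by the side camera; the jar and mat were not touched, and the work took about 9 s of the 38 s allowed.

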